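# Set up the table sign

### The arm

A 6-joint arm with a two-finger parallel gripper is mounted at the origin on a cart in front of the work surface, level with it; the furniture and walls round the work are solid. World frame = base frame: x ahead of the robot, y to its left, z up, the work surface at z = 0. Lengths are in m, angles in rad, forces in N, time in s.
With the tool pointing down it reaches from about 0.325 to 0.9 m from the base axis. Payload 6.1 kg.
Tool frame: the origin (TCP) lies on the centre line of the jaws, within the pads' length; the fingertips stand bot.tips_ahead ahead of it and the grasp point (between the pads) is the TCP (bot.tips_ahead is the distance from the TCP to the fingertips, in m); z points along the fingers, y is the line along which they close (so a half turn about z gives the same grasp; the last joint's range is limited). The gripper opens to 85 mm and grips with 20 to 120 N. Pads are 22 mm wide; open, the fingers measure 114 mm over their backs; the gripper's body (76 mm by 85 mm) begins 54 mm behind the grasp point. The pads swing forward as they close: fully open they stand 13 mm farther back than shut.
Start: joints at [1.188, 0.22, 1.526, -0, 1.395, -0.126], TCP at [0.159, 0.604, 0.223] pointing down, gripper open.
Joint ranges: [-2.98, 2.98], [-0.91, 2.08], [0.09, 2.57], [-1.24, 4.39], [0.2, 2.65], [-2.68, 2.68]. Speed limits (rad/s): [2.57, 2.57, 3.01, 3.14, 3.14, 3.14].

### API

Orientations are given as a 3x3 rotation matrix whose columns are the frame's x, y, z axes.
In Python, from bench import bot gives the robot as it stands. Calls block until the motion is done:
- bot.goto(position, orientation): joint-space move of the TCP to a pose.
- bot.move_l(position, ori=None, v=0.15, f_stop=None): straight line of the TCP; ori=None keeps the orientation; v is the mean speed in m/s. With f_stop (N) it stops when the force on the tool has changed by that much, and returns True; else False.
- bot.goto_joints(angles): joint-space move.
- bot.move_gripper(opening, force=None): opening from 0.0 (shut) to 1.0 (fully open); force is the grip in N (None keeps the last); returns when the fingers have stopped.
- bot.dwell(seconds).
- bot.inverse_kinematics(position, orientation): joint angles nearest the present ones, or None.
- bot.get_state(): the state.
- bot.camera(name): name is "side" or "top"; returns (picture, depth): 420x560x3 uint8, blue, green, red; 420x560 float32, m along the optical axis (not along the pixel's ray), 0 where there is no reading.
- bot.camera_info(name): a dict with "intrinsics" (3x3 intrinsics, pixels), "xyz" and "orientation" of the camera in the world. Camera axes: x right, y up, looking along -z (the intrinsics and any distortion apply to the point x, -y, -z); pixel columns grow to the right and rows downward; lengths in m; the calibration is good to about 2 mm. A picture is of the moment at which its call begins. camera_info takes no time and is no camera call.
A pose or a line that the arm cannot do raises bot.PlanningError and nothing moves.
- bot.hand_in(): hands the job in; it is judged then, once.
The state is a dict: "time_s": time; "joints": joint angles; "dq": joint speeds; "joint_torque": joint torques, N m; "tcp_pos": TCP position; "orientation": TCP orientation; "force": force on the tool from outside, world axes, zero at the start; "moment": the same for the moment, N m; "gripper_width": opening from 0.0 (shut) to 1.0 (fully open); "gripper_force": force on a finger pad.
Only numpy, scipy, OpenCV 4.12 (cv2) and the standard library are available. Lean on these libraries where they do the work, as an engineer would, in place of code of your own. Each camera call takes 0.05 s, during which the arm holds its last target. There are 200 camera calls.

### The job

First set the sign stand's hinged frame so that it leans back 20 degrees from upright, and let go to see that it holds. Then take the plaque with the round-arched top out of the rack, stand it upright on the table to change your grip, and lower it arch upward into the frame, so that it sits on the ledge between the side rails and rests flat against the back while the frame keeps its 20 degrees; do not drop it. Leave the other two plaques standing in the rack and do not disturb the salt and pepper mills.

Things in the scene. Friction and masses are not known exactly. Their poses are not given: they have to be found in the camera images.
- stand: Fixed sign stand: dark-wood foot 125 x 135 x 14 mm with two brass lugs that carry the hinged frame. Origin: underside, directly below the hinge axis; its -x is the front (towards the robot), +x the back, y along the hinge. Foot spans x -50 to +75 mm.
- frame_hinge (a point): Middle of the frame's hinge axis, 34 mm above the table; fixed to the stand, with the axes of stand.
- frame (a joint): Lean of the dark-wood display frame in rad: 0 = upright, positive = its top leans back (towards the stand's +x); range -0.15 to 1.25. A friction hinge: it stays where it is left and takes about 0.35 N m to move, so a push on its top edge moves it slowly either way.
- frame_ledge (a point): Point of the hinged frame: on the ledge's upper face, mid-width, at the back board's front face; 6 mm above and 4 mm in front of the hinge axis when upright. Turns with the frame: z up along the board, -x out of its front, y across. Ledge 28 mm deep to a lip 8 mm high. Side rails: 72 mm between them, 6 mm thick, 24 mm deep, up to 94 mm above the axis; they cover a plaque's ends.
- frame_notch (a point): Middle of the bottom of the finger notch in the hinged back board (84 mm wide, 100 mm tall from the hinge axis, 8 mm thick, centred on the axis). The notch is 50 mm wide and open upward from 46 mm above the axis, between two 17 mm wide horns; a finger behind a plaque held by its faces passes through it. Axes as frame_ledge. The frame is open at the top.
- rack: Fixed dark-wood rack 119 x 86 mm: three upright slots 25 mm wide, 33 mm apart along its x; floor 8 mm and dividers 38 mm above the table, slots open at both y ends. Origin: centre of underside. Neighbouring plaques' faces are 11 mm apart, so a plaque is taken out by its two ends. The table between rack and stand is free: a plaque can stand there by itself.
- round_plaque: Loose light-wood plaque, 64 mm wide (its y), 22 mm thick (its x), 88 mm tall to its straight shoulders, with a crest 12 mm higher in the middle of its top edge; its crest is a low round arch (44 mm wide). Mass about 0.09 kg. Origin: centre of its bottom edge, z up the plaque. The one wanted; it may be in any of the three slots.
- square_plaque: Loose light-wood plaque, 64 mm wide (its y), 22 mm thick (its x), 88 mm tall to its straight shoulders, with a crest 12 mm higher in the middle of its top edge; its crest is a square-cornered block (34 mm wide). Mass about 0.09 kg. Origin: centre of its bottom edge, z up the plaque. Stays in the rack.
- pointed_plaque: Loose light-wood plaque, 64 mm wide (its y), 22 mm thick (its x), 88 mm tall to its straight shoulders, with a crest 12 mm higher in the middle of its top edge; its crest is a small pointed gable (24 mm wide). Mass about 0.09 kg. Origin: centre of its bottom edge, z up the plaque. Stays in the rack.
- salt_mill: Bystander: light wooden mill, 57 mm thick, 162 mm tall, standing. Origin: centre of its underside.
- pepper_mill: Bystander: dark wooden mill, 57 mm thick, 174 mm tall, standing. Origin: centre of its underside.

How it is judged:
By the outcome, as a careful person would: the job done as asked, in the order asked, and still so for the second after the job is handed in, with the robot touching nothing.
It also fails if it takes over 67 s, if anything falls off the work surface, if the arm or the gripper's body presses on something with over 40 N, if the wrist force passes 120 N, or if a joint passes its speed limit or range.

## Working session

There is one attempt and no reset: what is moved stays moved. The work goes in short steps, each a Python script; the robot and the scene stay as the last script left them, time stands still between calls to the robot, and variables do not carry over. Pictures are saved under pics/ and viewed, at most 10 in all, crops included, and the job is handed in when it is done.

```bash
ls; mkdir -p pics; cat > h.py <<'E'
import numpy as np, cv2
from bench import bot
def cloud(name):
    im,d=bot.camera(name); c=bot.camera_info(name); K=np.array(c["intrinsics"]); R=np.array(c["orientation"]); t=np.array(c["xyz"])
    v,u=np.mgrid[0:420,0:560]
    P=np.stack([(u-K[0,2])/K[0,0]*d,-(v-K[1,2])/K[1,1]*d,-d],-1)@R.T+t
    P[d==0]=np.nan
    return im,P
E
python3 - <<'E'
from h import *
s=bot.get_state(); print(s["time_s"],bot.tips_ahead,s["orientation"])
for n in("top","side"):
    im,P=cloud(n); cv2.imwrite(f"pics/{n}0.png",im); np.save(f"{n}0.npy",P)
    print(bot.camera_info(n))
a=cv2.imread("pics/top0.png");b=cv2.imread("pics/side0.png")
E
```

```text
pics
0.0 0.019 [[-9.67203174e-01  2.54002881e-01 -7.46503496e-04]
 [ 2.54003855e-01  9.67201424e-01 -1.85687178e-03]
 [ 2.50368462e-04 -1.98558704e-03 -9.99997997e-01]]
{'intrinsics': array([[459.31231742,   0.        , 279.99850676],
       [  0.        , 459.31231742, 214.06542087],
       [  0.        ,   0.        ,   1.        ]]), 'xyz': array([0.40680433, 0.05215681, 1.17850545]), 'orientation': array([[-0.01296897,  0.98754186, -0.15682119],
       [-0.99989698, -0.01377298, -0.00404132],
       [-0.00615087,  0.15675262,  0.98761874]])}
{'intrinsics': array([[518.50813832,   0.        , 278.20871005],
       [  0.        , 518.50813832, 206.42422607],
       [  0.        ,   0.        ,   1.        ]]), 'xyz': array([0.36456428, 0.77264723, 0.79154855]), 'orientation': array([[-0.95916298,  0.20435218, -0.1955673 ],
       [-0.28264847, -0.66610598,  0.69022653],
       [ 0.01078075,  0.71731653,  0.69666403]])}
```

View pics/top0.png

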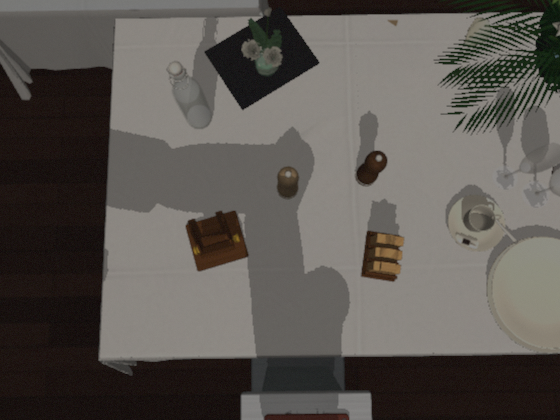

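View pics/side0.png

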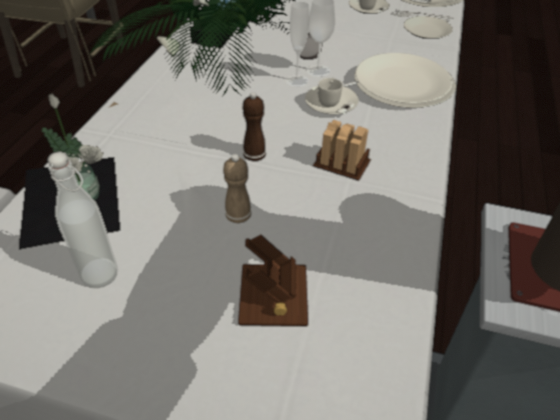

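The top view shows the stand at about (217,240), the rack at about (383,256), the salt mill at (288,180) and the pepper mill at (373,165). The side view shows the stand at (275,290), leaning well back, and the rack at (343,150). I'll enlarge both.

```bash
python3 - <<'E'
from h import *
t=cv2.imread("pics/top0.png");s=cv2.imread("pics/side0.png")
def cr(im,x,y,w,h): return cv2.convertScaleAbs(cv2.resize(im[y:y+h,x:x+w],(400,300),interpolation=cv2.INTER_CUBIC),alpha=1.5)
c=np.vstack([np.hstack([cr(t,180,205,80,60),cr(t,343,225,80,60)]),np.hstack([cr(s,216,230,120,90),cr(s,303,115,80,60)])])
cv2.imwrite("pics/c0.png",c)
T=np.load("top0.npy");S=np.load("side0.npy")
A=np.vstack([T.reshape(-1,3),S.reshape(-1,3)])
B=np.r_[np.zeros(T.size//3),np.ones(S.size//3)]
np.set_printoptions(precision=4,suppress=True)
for nm,P in(("top",T),("side",S)):
  P=P.reshape(-1,3)
  tab=P[(abs(P[:,2])<.01)&(P[:,0]>.3)&(P[:,0]<.8)&(abs(P[:,1])<.2)]; print(nm,"table z",np.median(tab[:,2]))
def px(P,u,v): return P[v,u]
for u,v in((217,240),(383,256),(288,180),(373,165)): print(u,v,T[v,u])
E
```

```text
top table z 0.0007440392887414493
side table z 0.00029859032782841854
217 240 [0.5234 0.2131 0.0498]
383 256 [ 0.4749 -0.1815  0.1076]
288 180 [0.6496 0.0369 0.1474]
373 165 [ 0.6796 -0.1578  0.1572]
```

View pics/c0.png

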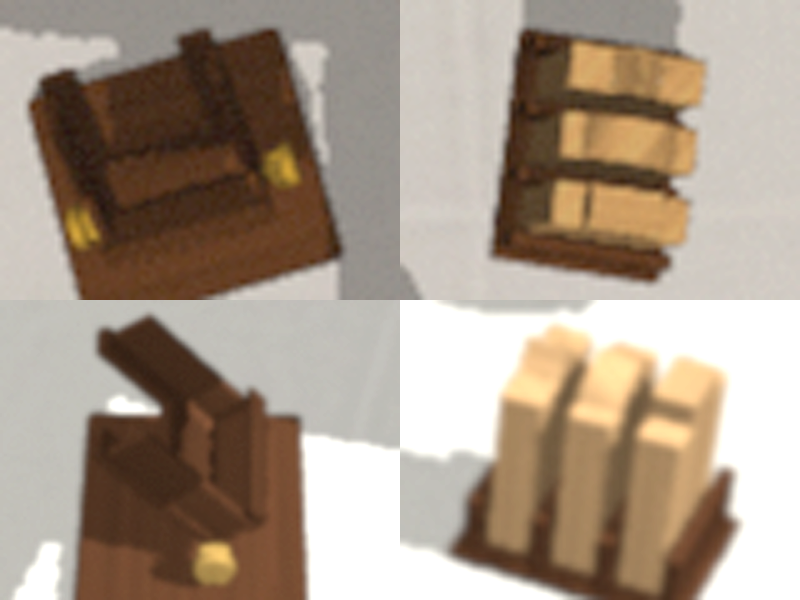

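The crops show three things. The round arch is in the middle slot, the square crest is nearest the robot and the gable is farthest away. The frame leans back about 50°. The foot's corners in the top crop are at about (35,105), (275,30) and (340,255).

```bash
cat > meas.py <<'E'
from h import *
np.set_printoptions(precision=4,suppress=True)
def rect(p,q=0.):
    (c,wh,a)=cv2.minAreaRect(p[:,:2].astype(np.float32)*1000); return np.array(c)/1000,wh,a
def near(P,c,r): 
    P=P.reshape(-1,3); return P[np.hypot(P[:,0]-c[0],P[:,1]-c[1])<r]
E
python3 - <<'E'
from meas import *
for n in("top","side"):
    P=np.load(n+"0.npy")
    f=near(P,(.52,.205),.13); g=f[(f[:,2]>.009)&(f[:,2]<.019)]
    print(n,"foot",len(g),rect(g),np.median(g[:,2]))
    k=near(P,(.475,-.185),.1); k=k[k[:,2]>.088]; print("plaques",len(k),rect(k),np.percentile(k[:,2],[5,50,95]))
    for x0 in(.44,.475,.51):
        pass
    k=near(P,(.475,-.185),.1); k=k[(k[:,2]>.004)&(k[:,2]<.014)]; print("rackbase",len(k),rect(k))
    for c in((.65,.037),(.68,-.158)):
        m=near(P,c,.06); m=m[m[:,2]>.02]; print("mill",rect(m),m[:,2].max())
E
```

```text
top foot 1333 (array([0.526 , 0.2215]), (125.02294921875, 134.87838745117188), 15.784293174743652) 0.013628020973847077
plaques 795 (array([ 0.4816, -0.1955]), (63.84283447265625, 88.01526641845703), 80.2317123413086) [0.0923 0.0984 0.1092]
rackbase 504 (array([ 0.4725, -0.1822]), (193.22520446777344, 189.91830444335938), 18.930675506591797)
mill (array([0.658 , 0.0391]), (49.25917434692383, 50.743507385253906), 31.612110137939453) 0.1639646332050293
mill (array([ 0.6902, -0.1651]), (49.89740753173828, 50.60934829711914), 1.0383522510528564) 0.1753826701871013
side foot 2437 (array([0.5275, 0.2207]), (124.74178314208984, 136.96006774902344), 16.216432571411133) 0.01303933726391282
plaques 638 (array([ 0.4822, -0.1984]), (70.61335754394531, 89.13064575195312), 80.4984130859375) [0.0897 0.0971 0.1081]
rackbase 360 (array([ 0.4785, -0.167 ]), (140.25454711914062, 174.74171447753906), 80.91546630859375)
mill (array([0.6585, 0.0439]), (52.19425582885742, 42.25038528442383), 32.81953430175781) 0.16166380435392935
mill (array([ 0.6905, -0.1601]), (53.210723876953125, 41.64898681640625), 22.38823127746582) 0.17425560015133923
```

```bash
cat >> meas.py <<'E'
YAW=np.deg2rad(15.95); C,S_=np.cos(YAW),np.sin(YAW)
RS=np.array([[C,-S_,0],[S_,C,0],[0,0,1]])
ORG=np.array([.5266,.2213,0])-RS@np.array([.0125,0,0])
def lean(P):
    """board plane in stand coords: search best plane containing front face (4 mm ahead of hinge)"""
    q=(P.reshape(-1,3)-ORG)@RS; q=q[~np.isnan(q).any(1)]-[0,0,.034]
    q=q[(abs(q[:,1])<.034)&(q[:,2]>-.03)&(abs(q[:,0])<.12)&(q[:,2]<.12)]
    best=[]
    for a in np.deg2rad(np.arange(-8,72,.5)):
        n=q[:,0]*np.cos(a)-q[:,2]*np.sin(a); h=q[:,0]*np.sin(a)+q[:,2]*np.cos(a)
        m=(h>.015)&(h<.098)&(abs(n+.004)<.002); best.append((m.sum(),np.rad2deg(a)))
    best.sort(); 
    a=np.deg2rad(best[-1][1])
    n=q[:,0]*np.cos(a)-q[:,2]*np.sin(a); h=q[:,0]*np.sin(a)+q[:,2]*np.cos(a)
    m=(h>.015)&(h<.098)&(abs(n+.004)<.003); p=np.polyfit(h[m],n[m],1)
    return best[-3:],"refined",np.rad2deg(a+np.arctan(p[0])),"offset",p[1],"n",m.sum(), "topz",np.percentile(h[(abs(n)<.006)],99)
def RT(yaw,lean=0.):
    "tool-down orientation; tool y along yaw direction"
E
python3 - <<'E'
from meas import *
for n in("top","side"):
    P=np.load(n+"0.npy"); print(n,lean(P))
    k=near(P,(.475,-.185),.1); k=k[k[:,2]>.092]
    w=np.deg2rad(-9.7); R=np.array([[np.cos(w),-np.sin(w)],[np.sin(w),np.cos(w)]])
    q=(k[:,:2]-[.4818,-.196])@R
    for lo in(-.05,-.0165,.0165):
        m=(q[:,0]>lo)&(q[:,0]<lo+.033)
        print(lo,m.sum(),rect(k[m]),q[m].min(0),q[m].max(0))
E
```

```text
top ([(np.int64(319), np.float64(37.5)), (np.int64(333), np.float64(38.0)), (np.int64(336), np.float64(38.5))], 'refined', np.float64(38.042309880555784), 'offset', np.float64(-0.003778666266226198), 'n', np.int64(377), 'topz', np.float64(0.10042531294833414))
-0.05 259 (array([ 0.4491, -0.1897]), (63.611385345458984, 21.809659957885742), 81.09835815429688) [-0.0443 -0.0312] [-0.0221  0.0324]
-0.0165 252 (array([ 0.4817, -0.1957]), (63.480133056640625, 22.13932991027832), 80.65670776367188) [-0.0113 -0.0314] [0.0109 0.032 ]
0.0165 249 (array([ 0.5141, -0.201 ]), (63.65784454345703, 21.836669921875), 79.84952545166016) [ 0.0217 -0.0313] [0.0437 0.0324]
side ([(np.int64(272), np.float64(39.0)), (np.int64(272), np.float64(40.0)), (np.int64(275), np.float64(39.5))], 'refined', np.float64(38.498066439107745), 'offset', np.float64(-0.0029960544358565095), 'n', np.int64(311), 'topz', np.float64(0.10002531390411264))
-0.05 196 (array([ 0.45  , -0.1912]), (65.62434387207031, 22.61528205871582), 79.79812622070312) [-0.0437 -0.0334] [-0.0207  0.0322]
-0.0165 185 (array([ 0.4827, -0.1964]), (65.31962585449219, 22.083284378051758), 79.94461822509766) [-0.0101 -0.0328] [0.012  0.0325]
0.0165 174 (array([ 0.5153, -0.2015]), (65.18489074707031, 22.869857788085938), 80.4984130859375) [ 0.0225 -0.0323] [0.0454 0.0328]
```

```bash
cat >> meas.py <<'E'
def tool(y,z):
    y=np.array(y,float);z=np.array(z,float);y/=np.linalg.norm(y);z/=np.linalg.norm(z); return np.stack([np.cross(y,z),y,z],1)
D=np.array([0,0,-1.])
OPUSH=tool(RS[:,1],D)
def S(x,y,z): return ORG+RS@np.array([x,y,z])
def frame_axes(deg):
    a=np.deg2rad(deg); X=RS@[np.cos(a),0,-np.sin(a)]; Z=RS@[np.sin(a),0,np.cos(a)]; return X,RS[:,1],Z
def plaque_pose(deg,h,gap):
    "plaque origin: h above ledge, gap from the board"
    X,Y,Z=frame_axes(deg); return S(0,0,.034)+.006*Z-.004*X+h*Z-(.011+gap)*X
PY=np.deg2rad(-9.8); OEND=tool([-np.sin(PY),np.cos(PY),0],D)
PC=np.array([.482,-.196,0])
TAB=np.array([.46,.02,0])
E
python3 - <<'E'
from meas import *
ik=bot.inverse_kinematics
print("push",ik(S(.1,0,.20),OPUSH),ik(S(.05,0,.11),OPUSH))
print("rack",ik(PC+[0,0,.2],OEND),ik(PC+[0,0,.066],OEND))
OT=tool([0,1,0],D); print("tab",ik(TAB+[0,0,.06],OT))
for sg in(1,-1):
    print(sg,"tabface",ik(TAB+[0,0,.066],tool([sg,0,0],D)))
    X,Y,Z=frame_axes(20)
    for h in(0,.12): print(" ins",ik(plaque_pose(20,h,.003)+.068*Z,tool(sg*X,-Z)))
E
```

```text
push [ 0.2623  0.3143  1.4575 -0.      1.3697 -1.5869] [ 0.2609  0.2844  1.6716 -0.      1.1856 -1.5882]
rack [-0.5379 -0.0128  1.8232 -0.      1.3312 -1.9376] [-0.5379  0.1466  1.9284 -0.      1.0666 -1.9376]
tab [-0.1281  0.0163  2.0817 -0.      1.0436 -1.6989]
1 tabface [-0.1281  0.0061  2.0787 -0.      1.0568 -0.1281]
 ins [ 0.2629  0.4718  1.4688 -0.0053  1.55   -0.0145]
 ins [ 0.2638  0.4699  1.2523 -0.0051  1.7684 -0.0147]
-1 tabface None
 ins None
 ins None
```

```bash
python3 - <<'E'
from meas import *
bot.move_gripper(.6)
bot.goto(S(.108,0,.20),OPUSH)
print("a",bot.move_l(S(.102,0,.106),v=.15,f_stop=8))
print("b",bot.move_l(S(.056,0,.114),v=.05,f_stop=30))
s=bot.get_state(); print(s["force"],(s["tcp_pos"]-ORG)@RS,s["gripper_width"],s["time_s"])
bot.move_l(S(.075,0,.116),v=.15)
bot.move_l(S(.09,0,.2),v=.2)
for n in("top","side"):
    im,P=cloud(n); cv2.imwrite(f"pics/{n}1.png",im); print(n,lean(P))
E
```

```text
a False
b False
[-0.3457  0.3651 -0.0881] [ 0.0562 -0.0001  0.114 ] 0.5983892187625378 4.4833
top ([(np.int64(142), np.float64(38.5)), (np.int64(144), np.float64(37.5)), (np.int64(145), np.float64(38.0))], 'refined', np.float64(37.74581040911947), 'offset', np.float64(-0.0037020116358839556), 'n', np.int64(166), 'topz', np.float64(0.10000135318898604))
side ([(np.int64(265), np.float64(38.5)), (np.int64(281), np.float64(39.0)), (np.int64(282), np.float64(39.5))], 'refined', np.float64(38.41550742771633), 'offset', np.float64(-0.002973455764407966), 'n', np.int64(310), 'topz', np.float64(0.10030385895985708))
```

```bash
python3 - <<'E'
from meas import *
bot.move_l(S(.108,0,.17),v=.2)
print("a",bot.move_l(S(.105,0,.084),v=.15,f_stop=8))
r=bot.move_l(S(.085,0,.086),v=.1,f_stop=15);s=bot.get_state(); print(r,s["force"])
im,_=cloud("side"); cv2.imwrite("pics/s2.png",cv2.resize(im[200:350,200:400],(800,600)))
r=bot.move_l(S(.058,0,.09),v=.05,f_stop=30)
s=bot.get_state(); print(r,s["force"],(s["tcp_pos"]-ORG)@RS,s["time_s"])
im,P=cloud("side"); print(lean(P)); im,P=cloud("top"); print(lean(P))
E
```

```text
a False
False [0.4625 0.1929 0.4945]
False [6.9633 1.3088 6.5102] [ 0.0618 -0.0002  0.0934] 7.5833
([(np.int64(184), np.float64(29.000000000000004)), (np.int64(193), np.float64(29.500000000000004)), (np.int64(196), np.float64(29.999999999999996))], 'refined', np.float64(29.345993377246458), 'offset', np.float64(-0.0033417725670656278), 'n', np.int64(221), 'topz', np.float64(0.10363979831572784))
([(np.int64(127), np.float64(29.000000000000004)), (np.int64(136), np.float64(28.0)), (np.int64(142), np.float64(28.500000000000004))], 'refined', np.float64(28.216011065028912), 'offset', np.float64(-0.003764664229955614), 'n', np.int64(157), 'topz', np.float64(0.10183044093138194))
```

View pics/s2.png

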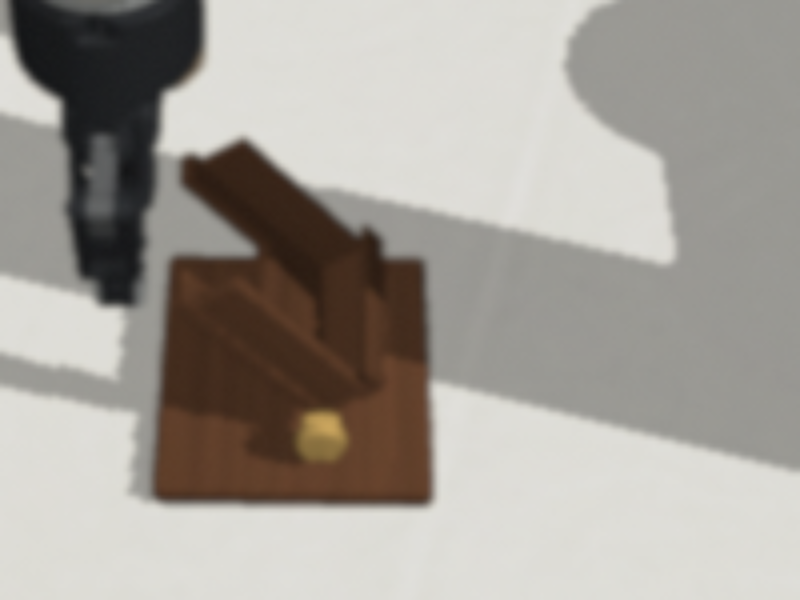

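The picture shows the gripper behind the frame at about (110,200), and the frame's top edge at about (240,145). The push has now moved the frame to about 29°, so I'll keep going in small servo steps.

```bash
python3 - <<'E'
from meas import *
def L(): 
    a=lean(cloud("side")[1]); b=lean(cloud("top")[1]); return a[2],b[2]
x=.049
for i in range(5):
    bot.move_l(S(x,0,.098),v=.05,f_stop=30)
    s=bot.get_state(); l=L(); print(x,s["force"],((s["tcp_pos"]-ORG)@RS)[0],l,s["time_s"])
    e=np.mean(l)-20
    if e<1: break
    x-=max(.0015,min(.006,e*.0016))
E
```

```text
0.049 [2.7179 0.1404 1.9705] 0.04952075796913553 (np.float64(20.71190432274243), np.float64(20.653504841995655)) 8.075
```

```bash
python3 - <<'E'
from meas import *
def L(): 
    a=lean(cloud("side")[1]); b=lean(cloud("top")[1]); return a[2:5:2],b[2:5:2]
bot.move_l(S(.085,0,.098),v=.15); bot.move_l(S(.1,0,.22),v=.25)
bot.goto([.5,0,.28],OPUSH)
for i in range(3): print(L())
print(bot.get_state()["time_s"])
im,P=cloud("side"); np.save("side3.npy",P); cv2.imwrite("pics/s3.png",im); im,P=cloud("top"); np.save("top3.npy",P)
E
python3 - <<'E'
import sys; sys.path.insert(0,".")
from meas import *
# independent line fit with hinge-centred model, varying h range
for n in("side","top"):
    q=(np.load(f"{n}3.npy").reshape(-1,3)-ORG)@RS; q=q[~np.isnan(q).any(1)]-[0,0,.034]
    a=np.deg2rad(20); k=q[:,0]*np.cos(a)-q[:,2]*np.sin(a); h=q[:,0]*np.sin(a)+q[:,2]*np.cos(a)
    m=(abs(q[:,1])<.033)&(h>.012)&(h<.097)&(abs(k+.004)<.004); kk,hh=k[m],h[m]
    print(n,m.sum(),np.median(kk[hh<.04]),np.median(kk[hh>.06]),20+np.rad2deg(np.arctan(np.median(kk+.004)/.0+0) if 0 else np.arctan(np.median((kk+.004)[hh>.06])/np.median(hh[hh>.06]))), 20+np.rad2deg(np.polyfit(hh,kk,1)[0]))
    # top edge horns
    t=(abs(q[:,1])>.026)&(abs(q[:,1])<.041)&(abs(h-.1)<.003)&(abs(k)<.008); print("edge k",t.sum(),k[t].min() if t.any() else None,k[t].max() if t.any() else None)
E
```

```text
((np.float64(21.03251264495477), np.float64(-0.0026435355328151416)), (np.float64(20.225189975585405), np.float64(-0.0035728381823538526)))
((np.float64(20.708108772154397), np.float64(-0.0027125613111412083)), (np.float64(20.21710539449494), np.float64(-0.0036148803788077564)))
((np.float64(21.062216981074613), np.float64(-0.002811330899647187)), (np.float64(20.603209243928184), np.float64(-0.003852569059847935)))
10.575
side 117 -0.0024622511430429893 -0.002252883980884919 21.174576512265276 20.175683678498345
edge k 63 -0.003276887350863074 0.005280676572276627
top 273 -0.0033767573159594966 -0.0032993297947242 20.498676968509997 20.436671579234154
edge k 42 -0.004726695720069132 0.004351551344794306
```

The frame holds at about 20.4° with the robot clear of it. Next is the plaque.

```bash
python3 - <<'E'
from meas import *
bot.move_gripper(1.0)
bot.goto(PC+[0,0,.18],OEND)
print(bot.move_l(PC+[0,0,.066],v=.12,f_stop=6))
bot.move_gripper(0.5,force=30)
s=bot.get_state(); print(s["gripper_width"],s["gripper_force"],s["force"],s["tcp_pos"],s["time_s"])
print(bot.move_l(PC+[0,0,.19],v=.1,f_stop=15))
s=bot.get_state(); print(s["gripper_width"],s["gripper_force"],s["force"],s["time_s"])
im,_=cloud("side"); a=cv2.resize(im[20:200,240:480],(400,300)); im,_=cloud("top"); b=cv2.resize(im[200:320,300:460],(400,300)); cv2.imwrite("pics/s4.png",np.hstack([a,b]))
E
```

```text
False
0.739714204338341 33.11324715614319 [-0.0051 -0.7199  5.8105] [ 0.4827 -0.1965  0.0671] 13.4333
False
0.7400088864296978 33.29068422317505 [-0.076   1.1563  0.0004] 14.825
```

View pics/s4.png

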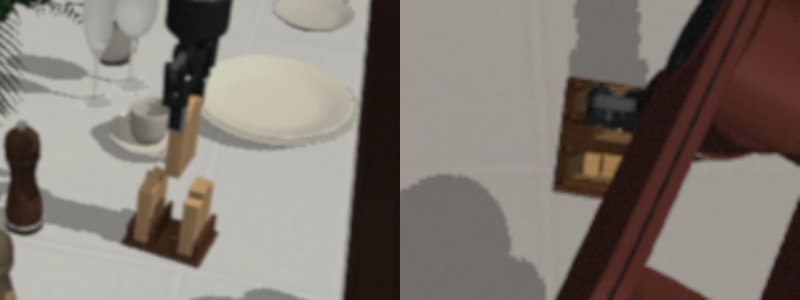

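The side crop shows the arched plaque hanging from the fingers at about (183,135), with the other two still standing in the rack. The next step is to set it on the table and regrasp it by its faces.

```bash
python3 - <<'E'
from meas import *
OT=tool([0,1,0],D)
bot.goto(TAB+[0,0,.16],OT)
bot.move_l(TAB+[0,0,.068],v=.12)
print(bot.move_l(TAB+[0,0,.055],v=.02,f_stop=3))
s=bot.get_state(); print(s["force"],s["tcp_pos"])
bot.move_gripper(1.0)
bot.move_l(TAB+[0,0,.17],v=.2)
bot.goto(TAB+[-.05,.17,.25],OT)
im,P=cloud("top"); k=near(P,TAB,.08); k=k[k[:,2]>.07]; print(rect(k),np.percentile(k[:,2],[5,50,98]),bot.get_state()["time_s"])
im,P=cloud("side"); k=near(P,TAB,.08); k=k[k[:,2]>.08]; print(rect(k),np.percentile(k[:,2],[5,50,98]))
print(lean(P)[2])
E
```

```text
True
[-0.5136  0.4265  4.7771] [0.4604 0.0198 0.059 ]
(array([0.4589, 0.0203]), (61.6414794921875, 21.369033813476562), 89.26551055908203) [0.0797 0.0922 0.1023] 19.1417
(array([0.4606, 0.0189]), (22.02535629272461, 66.63843536376953), 0.17551961541175842) [0.0828 0.091  0.1003]
21.155116703230142
```

```bash
python3 - <<'E'
from meas import *
O=tool([1,0,0],D); T=np.array([.460,.0198,0])
bot.move_gripper(.75)
bot.goto(T+[0,0,.2],O)
print(bot.move_l(T+[0,0,.069],v=.12,f_stop=5))
bot.move_gripper(0.0,force=35)
s=bot.get_state(); print(s["gripper_width"],s["gripper_force"],s["force"],s["tcp_pos"],s["time_s"])
z0=s["tcp_pos"][2]
print(bot.move_l(T+[0,0,.15],v=.12,f_stop=15))
X,Y,Z=frame_axes(20.4); OI=tool(X,-Z)
bot.goto(plaque_pose(20.4,.16,.01)+z0*Z,OI)
bot.move_l(plaque_pose(20.4,.11,.006)+z0*Z,v=.12)
bot.dwell(.2)
s=bot.get_state(); print(z0,s["force"],s["gripper_width"],s["time_s"])
im,P=cloud("side"); a=cv2.resize(im[180:360,180:420],(800,600)); cv2.imwrite("pics/s5.png",a); np.save("side5.npy",P)
q=(P.reshape(-1,3)-ORG)@RS
E
```

```text
False
0.24539758568477849 35.16775131225586 [-0.8102 -0.3646  5.0049] [0.4605 0.0197 0.0696] 22.3333
False
0.06960148841118606 [-0.4229  0.7929 -2.1604] 0.24460617281783778 24.9833
```

View pics/s5.png

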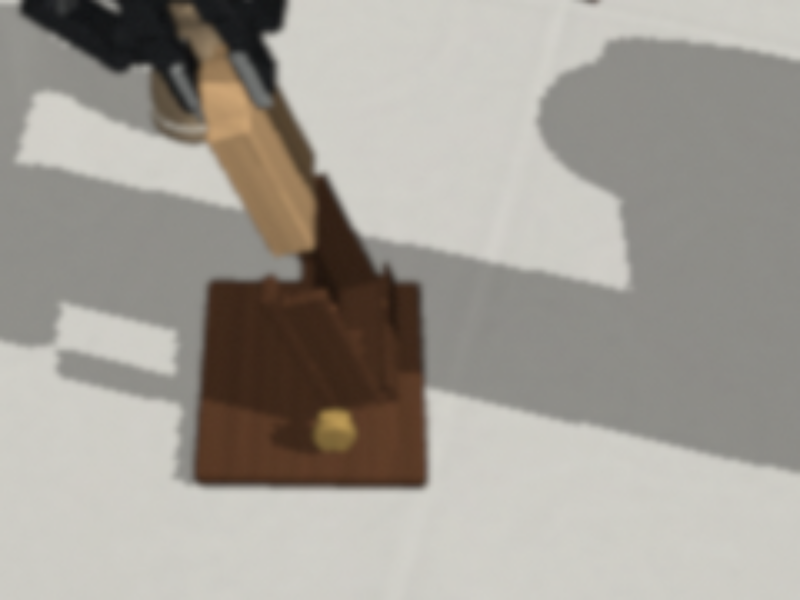

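The picture shows the plaque parallel to the frame, with its lower end at about (285,250), just above and in front of the frame. I'll check the alignment numerically before lowering it.

```bash
python3 - <<'E'
from meas import *
P=np.load("side5.npy"); q=((P.reshape(-1,3)-ORG)@RS); q=q[~np.isnan(q).any(1)]-[0,0,.034]
a=np.deg2rad(20.4); k=q[:,0]*np.cos(a)-q[:,2]*np.sin(a); h=q[:,0]*np.sin(a)+q[:,2]*np.cos(a)
m=(h>.118)&(h<.16)&(k>-.045)&(k<.01)&(abs(q[:,1])<.06)
e=m&(q[:,1]>.02); print(m.sum(),"end y",np.median(q[e,1]),np.percentile(k[m],[1,5,50,95,99]), "low h",np.percentile(h[(abs(q[:,1]-.032)<.004)&(k>-.04)&(k<0)&(h>.105)],[1,3,10]))
r=(h>.03)&(h<.09)&(abs(k+.016)<.01)&(abs(q[:,1])>.03)&(abs(q[:,1])<.05)
print("rail tops y",np.unique(np.round(q[r,1],3),return_counts=True))
b=(h>.05)&(h<.098)&(abs(k+.004)<.004)&(abs(q[:,1])<.036); print("board k",np.median(k[b]))
E
```

```text
484 end y 0.029676362991862507 [-0.0316 -0.0314 -0.0304 -0.0122 -0.01  ] low h [0.1227 0.1324 0.1608]
rail tops y (array([-0.041, -0.04 , -0.039, -0.038, -0.037, -0.036, -0.035,  0.036,
        0.037,  0.038,  0.039,  0.04 ,  0.041,  0.042,  0.043,  0.044]), array([  2,  18,  65,  66,  32,   8,   1,   1,   5,  24,  81, 111,  49,
         2,   1,   1]))
board k -0.0033043060989803967
```

```bash
python3 - <<'E'
from meas import *
z0=.0696; A=20.4; X,Y,Z=frame_axes(A)
pp=lambda h,g: plaque_pose(A,h,g)+z0*Z+.002*Y
def rep(t,r):
    s=bot.get_state(); d=s["tcp_pos"]-pp(0,0); print(t,r,"h",d@Z,"gap",-d@X,"F",s["force"]@X,s["force"]@Y,s["force"]@Z,s["time_s"])
bot.move_l(pp(.105,.005),v=.1)
rep("down",bot.move_l(pp(.012,.004),v=.08,f_stop=4))
rep("back",bot.move_l(pp(.012,-.004),v=.015,f_stop=2))
print(lean(cloud("side")[1])[2])
E
```

```text
down False h 0.012861064294777286 gap 0.0036477988950874224 F -0.15102735969787323 0.09027451096527714 -1.3436426096229133 26.6
back True h 0.011419282713654033 gap -0.00037088827414022836 F 1.0317588732814378 0.6275798510563625 -0.9080709861801105 26.9833
18.766613923279493
```

```bash
python3 - <<'E'
from meas import *
z0=.0696; A=20.4; X,Y,Z=frame_axes(A)
pp=lambda h,g: plaque_pose(A,h,g)+z0*Z+.002*Y
def rep(t,r):
    s=bot.get_state(); d=s["tcp_pos"]-pp(0,0); print(t,r,"h",d@Z,"gap",-d@X,"F",s["force"]@X,s["force"]@Y,s["force"]@Z,s["time_s"])
bot.move_l(pp(.011,.0012),v=.03); bot.dwell(.2); rep("off",0)
rep("lower",bot.move_l(pp(-.005,.0012),v=.02,f_stop=3))
bot.dwell(.2); rep("still",0)
im,P=cloud("side"); cv2.imwrite("pics/s6.png",cv2.resize(im[180:360,180:420],(800,600))); np.save("side6.npy",P)
E
```

```text
off 0 h 0.010941138627345711 gap 0.001236691552177254 F 0.5128736825531983 0.14657845964656419 -0.6598761362821791 27.4833
lower True h 0.00019480329447168912 gap 0.001138324785944297 F 0.03324273196286688 0.4381864128678901 3.7945754824553237 28.05
still 0 h 0.00018052373570469306 gap 0.0011126033749927601 F -0.35614338254574923 0.6572483018173816 5.60224836501727 28.25
```

View pics/s6.png

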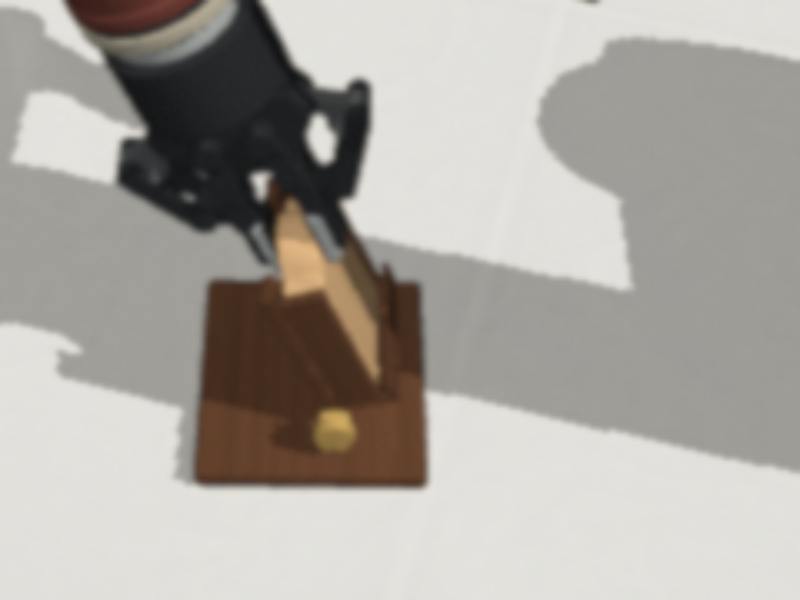

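The plaque is on the ledge between the rails, with its front bottom edge at about (380,385). I'll close the last bit of gap to the board, release and withdraw along the board.

```bash
python3 - <<'E'
from meas import *
z0=.0696; A=20.4; X,Y,Z=frame_axes(A)
pp=lambda h,g: plaque_pose(A,h,g)+z0*Z+.002*Y
def rep(t,r):
    s=bot.get_state(); d=s["tcp_pos"]-pp(0,0); print(t,r,"h",d@Z,"gap",-d@X,"F",s["force"]@X,s["force"]@Y,s["force"]@Z,s["time_s"])
rep("back",bot.move_l(pp(.0002,-.0006),v=.01,f_stop=3)); bot.dwell(.1); rep("",0)
bot.move_gripper(.45); rep("open",0)
rep("up",bot.move_l(pp(.09,0),v=.08,f_stop=5))
bot.goto([.42,.0,.3],tool([1,0,0],D)); bot.dwell(.5)
out=[]
for n in("side","top"):
    im,P=cloud(n); np.save(n+"7.npy",P); out.append(cv2.resize(im[200:320,200:360] if n=="side" else im[195:285,160:280],(400,300)))
    q=((P.reshape(-1,3)-ORG)@RS); q=q[~np.isnan(q).any(1)]-[0,0,.034]
    a=np.deg2rad(A); k=q[:,0]*np.cos(a)-q[:,2]*np.sin(a); h=q[:,0]*np.sin(a)+q[:,2]*np.cos(a)
    m=(h>.02)&(h<.09)&(abs(k+.026)<.005)&(abs(q[:,1])<.03); f=np.polyfit(h[m],k[m],1)
    print(n,"front face",m.sum(),"lean",A+np.rad2deg(np.arctan(f[0])),"k mid",np.median(k[m]),"(expect -.026)")
    t=(h>.085)&(h<.115)&(abs(q[:,1])<.06); print(" top h",np.percentile(h[t&(abs(k+.015)<.008)],[50,99]))
    b=(h>.095)&(h<.104)&(abs(q[:,1])>.034)&(abs(q[:,1])<.043)&(abs(k)<.01); print(" horn k",b.sum(),np.percentile(k[b],[2,98]))
cv2.imwrite("pics/s7.png",np.hstack(out)); print(bot.get_state()["time_s"])
E
```

```text
back True h 0.00024199718928708138 gap 0.0003969611605490671 F -1.2240208713752063 0.5111884978795534 3.221971638005793 28.5333
 0 h 0.00020932817405779771 gap 0.0004086387099337583 F -1.632408712283675 -0.2808774291542914 3.4189387076688464 28.6333
open 0 h -0.0003288940728275346 gap 0.0005052188742974493 F -0.4561703485094196 0.33191333576573956 0.5029717068217276 28.95
up False h 0.08912964112919607 gap 0.0002147809511747036 F 0.46296292568086456 0.3655189618657282 -0.07405850980640885 30.225
side front face 363 lean 21.049798473432205 k mid -0.02522840861354218 (expect -.026)
 top h [0.0946 0.1065]
 horn k 41 [-0.0038  0.0039]
top front face 361 lean 21.19917785756116 k mid -0.0260535214232252 (expect -.026)
 top h [0.0969 0.1079]
 horn k 25 [-0.0064  0.0034]
31.9583
```

View pics/s7.png

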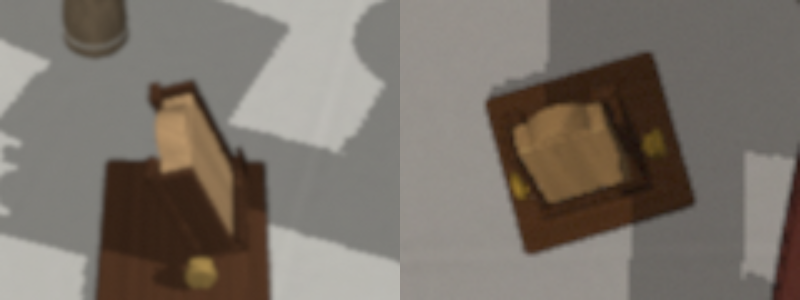

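Both crops show the plaque seated arch up between the rails, with its face at about 21° and its position where it should be for contact with the board. The robot is clear, so I'm handing in.

```bash
python3 -c "
from bench import bot
print(bot.hand_in())"
```

```text
the job is handed in; nothing more can be done
None
```

The job is handed in: I set the frame to about 20.4°, it held when released, and the round-arched plaque now sits on the ledge against its back, arch up (its face last measured about 21°), with the other two plaques left standing in the rack, the mills untouched and about 32 s used.

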